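# Hang the parts basket in the rinse tank and shut the splash guard

## Task

Hook the loaded parts basket over the rim of the blue-banded rinse tank, on the side facing the splash guard's door, so that it hangs straight inside the tank, and let go of it. Then push the splash guard's door shut until the roller catch snaps. Keep the basket upright all the way, and do not shift the bottle, the can or the gauge stand.

Things in the scene. Friction and masses are not known exactly. Their poses are not given: they have to be found in the camera images.
- basket: Loose upright steel basket, 3 brass pins fixed in it, about 160 g. Sizes mm. Box 64 (x) x 44 (y) x 42 high. Origin: centre of underside, z up. On its +y side a back plate (50 wide, y 19 to 22) rises to 64 and bends out into a lip. Above the lip stands an orange grip tab, 36 wide (x), 10 thick (y 16 to 26), height 64 to 112
- basket_lip (a point): on the basket at x 0, y 26.5, z 60 mm: middle of the lip's slot, at its top end; lies on the rim's top when hung. The lip is 50 wide: top strip y 19 to 35, height 60 to 64; end turned down at y 31 to 35 to height 42. The slot for the rim is so 9 wide (y 22 to 31), 18 deep, open below. Axes as the basket
- basket_grip (a point): point in the orange grip tab, on its centre line 22 below its top: basket x 0, y 21, z 90. Axes as the basket
- rinse_tank: blue-banded steel tank, open, 100 x 100 x 85 mm high, walls and floor 4, fixed inside the guard, near the door's hinge or near its free edge. Origin: centre of underside. Its +y side faces the door; the rim's centre line there is at y 48, z 85. A hung basket is 25 above the bench, box inside, lip's end outside, its +y along the tank's +y
- wash_tank: the other tank, same sizes, yellow band; fixed beside the rinse tank; leave it empty
- guard: fixed splash guard round both tanks: clear upright sheets with aluminium trim at its two ends (its x -128 and 150 mm) and back (y -73), 130 high, open above; the door closes its +y side. Origin on the bench; x runs along the shut door from hinge to catch, z up
- door (a joint): opening angle (rad) of the guard's clear, blue-edged door: 0 shut at its stop, grows outwards to 1.5; starts open, turns easily, stays where left. The sprung roller catch resists from about 0.05, its middle is at about 0.025, then it snaps the door to 0. To pass it takes some 4 N at the free edge, 7 N at 150 mm from the hinge
- door_hinge (a point): on the door's vertical hinge axis, 70 mm above the bench, at x -120, y 70 of the guard. Turns with the door: its x axis runs along the door to the free edge, its y axis is the door's outward normal (pushing along -y shuts it)
- door_edge (a point): top of the door's free edge, 240 mm from the hinge axis, 126 above the bench. The door is a sheet 8 thick, 14 to 126 high; a steel pull bar stands out 28 from its mid-plane on the outer face, 212 from the hinge, 41 to 109 high. Axes as door_hinge
- solvent_bottle: white bottle with a red cap, 48 diameter, 160 high, loose, beside the basket; origin at the centre of its underside. Leave it alone
- oil_can: green can, 52 diameter, 130 high, loose, on the basket's other side; origin at the centre of its underside. Leave it alone
- gauge_stand: dial gauge stand, loose: red block 50 x 50 x 45 with a 12 post up to 200 and a dial 36 across on an arm 45 to its +y at height 165; origin at the centre of its underside, just outside the door's sweep. Leave it alone
Mind the look-alikes: they are no part of the job. Leave any pink look-alike of the basket alone.

How it is judged:
By the outcome, as a careful person would: the job done as asked, in the order asked, and still so for the second after the job is handed in, with the robot touching nothing.
It also fails if it takes over 61 s, if anything falls off the work surface, if the arm or the gripper's body presses on something with over 40 N, if the wrist force passes 120 N, or if a joint passes its speed limit or range.

## Robot

A 6-joint arm with a two-finger parallel gripper is mounted at the origin on the work surface. World frame = base frame: x ahead of the robot, y to its left, z up, the work surface at z = 0. Lengths are in m, angles in rad, forces in N, time in s.
With the tool pointing down it reaches from about 0.35 to 0.975 m from the base axis. Payload 4.9 kg.
Tool frame: the origin (TCP) lies on the mounting face of the last link; the fingertips stand 173 mm ahead of it and the grasp point (between the pads) lies 155 mm ahead of it; z points along the fingers, y is the direction in which the jaws open and shut (so a half turn about z gives the same grasp; the last joint's range is limited). The gripper opens to 85 mm and grips with 20 to 120 N. Pads are 22 mm wide; open, the fingers measure 114 mm over their backs; the gripper's body (76 mm by 85 mm) begins 54 mm behind the grasp point. The pads swing forward as they close: fully open they stand 13 mm farther back than shut.
Start: joints at [-1.311, 0.053, 1.613, -0, 1.476, -0.119], TCP at [0.231, -0.581, 0.405] pointing down, gripper open.
Joint ranges: [-3.01, 3.01], [-1.01, 2.22], [0.06, 2.58], [-1.02, 4.17], [0.09, 2.62], [-3.14, 3.14]. Speed limits (rad/s): [2.57, 2.57, 3.14, 3.14, 3.14, 3.14].

## Interface

Orientations are given as a unit quaternion [w, x, y, z].
In Python, from plant import manip gives the robot as it stands.
- The arm moves only by the tool play_rows, never from a script. Its argument "increments" is a list of rows, each an object with "offset": the shift along the tool's x, y, z in mm, a list of three; "twist": the turn about the tool's z in rad; "grip": the opening, from 0 (shut) to 1 (fully open). In form: [{"offset": [dx, dy, dz], "twist": twist, "grip": grip}, ...]. A call has 1 to 5 rows; each row is the pose to reach, as a shift and turn from the pose commanded when the call began, along the tool's axes at that moment; what a row does not reach only later rows make up. A row lasts 1/12 s, in which the tool goes at most 41.7 mm and 7.16 degrees, less where a joint would pass 70% of its speed; a pose out of reach is approached as far as the arm can. A call with a gripper value outside its range is refused whole. The fingers move at their own pace and stop on an object; the grip force is fixed at half the most. Time passes only in rows, so rows that repeat a pose let the fingers close. It gives the time, the measured TCP pose, the force and the opening at its end, in the units of the state.
- manip.state(): the state, without advancing time (a new reading comes with each control period).
- manip.grab_frame(name): name is "scene" or "top" or "wrist"; returns the picture (384x512x3 uint8, blue, green, red); there is no depth.
- manip.get_calibration(name): a dict with "fx", "fy", "cx", "cy" (pixels), "T" (4x4, takes a point from camera to world coordinates). Camera axes: x right, y down, z forward; pixel columns grow to the right and rows downward; lengths in m; the calibration is good to about 2 mm. The wrist camera is an equidistant fisheye: a pixel r from the principal point sees the ray r / f radians off the axis. A picture is of the moment at which its call begins: read the wrist's pose just before it. get_calibration takes no time and is no camera call; for the wrist camera it gives the pose at the moment of the call.
- manip.job_done(): hands the job in, once; it reports no verdict.
Trained networks look in the newest picture that a camera, given by its name, has taken for a name from the list of things; names that differ only in an ending like _2 or _b are one class to them, and where a whole thing is asked for, a point or a joint stands for the part that bears it (a point fixed in the world has none). Each returns a list of dicts, best first, with "p" (0 to 1); they miss things now and then, are a little off and sometimes report something else, mostly with a low value. They report only what shows in the picture. A call takes as long as a camera call. They do not tell look-alikes from the thing itself.
- manip.boxes_of(query, camera): "xyz" ([x, y, z] in m, in the coordinates of the camera as it stood for that picture, good to about 4 mm: the middle of the surface that is visible of it).
- manip.tip_of(query, camera): "xyz" ([x, y, z] in m, in the coordinates of the camera as it stood for that picture, good to about 4 mm: a listed point, or the origin of a listed thing).
The state is a dict: "time": time; "joint_pos": joint angles; "joint_vel": joint speeds; "joint_efforts": joint torques, N m; "tool_pos": TCP position; "tool_rot": TCP orientation; "contact_force": force on the tool from outside, world axes, zero at the start; "ft_torque": the same for the moment, N m; "gripper_width": opening from 0.0 (shut) to 1.0 (fully open).
Only numpy, scipy, OpenCV 4.12 (cv2) and the standard library are available. Lean on these libraries where they do the work, as an engineer would, in place of code of your own. Each camera call takes 0.05 s, during which the arm holds its last target. There are 200 camera calls.

## Working session

There is one attempt and no reset: what is moved stays moved. The work goes in short steps, Python scripts to look and compute and a tool call to move; the robot and the scene stay as the last step left them, time stands still between calls to the robot, and variables do not carry over. Pictures are saved under pics/ and viewed, about 8 in all and at most 12, crops included, and the job is handed in when it is done.

Besides the shell and the picture viewer there is one more tool, called after "Call:" in YAML: its name, and indented under it one key for each argument. play_rows: Moves the arm, as the interface text tells. Its arguments: {"type":"object","properties":{"increments":{"type":"array"}},"required":["increments"]}

```bash
mkdir -p pics; ls; cat > h.py <<'E'
import numpy as np, cv2
from plant import manip
def world(cam, xyz):
    T=np.array(manip.get_calibration(cam)["T"]); return (T@np.r_[xyz,1])[:3]
def find(q,cam,f="tip_of",n=4):
    T=np.array(manip.get_calibration(cam)["T"])
    for d in getattr(manip,f)(q,cam)[:n]:
        print(cam,f[:3],q,round(d["p"],2),np.round((T@np.r_[d["xyz"],1])[:3],4))
def snap(cam,name=None):
    im=manip.grab_frame(cam)
    if name: cv2.imwrite("pics/"+name,im)
    return im
E
python3 - <<'E'
from h import *
a=snap("scene"); 
for q in ["basket","basket_grip","basket_lip","rinse_tank","wash_tank","guard","door_hinge","door_edge","solvent_bottle","oil_can","gauge_stand"]: find(q,"scene")
b=snap("top")
for q in ["basket","basket_grip","basket_lip","rinse_tank","wash_tank","guard","door_hinge","door_edge","solvent_bottle","oil_can","gauge_stand"]: find(q,"top")
cv2.imwrite("pics/a.png",cv2.resize(a,None,fx=1.5,fy=1.5)); cv2.imwrite("pics/b.png",cv2.resize(b,None,fx=1.5,fy=1.5))
print(manip.state())
for c in("scene","top"): print(manip.get_calibration(c))
E
```

```text
pics
scene tip basket 0.93 [0.539  0.4036 0.0011]
scene tip basket 0.87 [ 0.364   0.2086 -0.0026]
scene tip basket 0.8 [0.2185 0.2989 0.    ]
scene tip basket 0.73 [ 0.483   0.5106 -0.0013]
scene tip basket_grip 0.91 [0.4646 0.5057 0.084 ]
scene tip basket_grip 0.84 [0.4331 0.3474 0.0881]
scene tip basket_grip 0.7 [0.2065 0.3211 0.0921]
scene tip basket_grip 0.64 [0.3805 0.2256 0.0922]
scene tip basket_lip 0.86 [0.4549 0.4982 0.0586]
scene tip basket_lip 0.81 [0.386  0.2315 0.0577]
scene tip basket_lip 0.79 [0.5184 0.3931 0.0613]
scene tip basket_lip 0.66 [0.2047 0.3278 0.0629]
scene tip rinse_tank 0.71 [ 0.5031 -0.1206 -0.0019]
scene tip wash_tank 0.8 [ 6.305e-01 -1.089e-01  3.000e-04]
scene tip guard 0.17 [ 0.4251  0.331  -0.0019]
scene tip door_hinge 0.59 [ 0.4325 -0.0572  0.0694]
scene tip door_hinge 0.37 [5.231e-01 2.979e-01 2.000e-04]
scene tip door_edge 0.57 [0.5446 0.1606 0.1261]
scene tip solvent_bottle 0.86 [ 0.5243  0.2988 -0.0017]
scene tip oil_can 0.86 [ 0.3431  0.3952 -0.0018]
scene tip gauge_stand 0.82 [ 0.6442  0.1538 -0.0009]
top tip basket 0.95 [ 2.154e-01  2.999e-0
[... 1585 characters left out ...]
20303634281385, 'fy': 402.20303634281385, 'cx': 254.66325726430193, 'cy': 192.04941462185212, 'T': array([[-0.43039142,  0.75778434, -0.49043462,  0.90328632],
       [ 0.90264075,  0.36029402, -0.23543131,  0.36891729],
       [-0.0017055 , -0.54401389, -0.83907448,  0.83922455],
       [ 0.        ,  0.        ,  0.        ,  1.        ]])}
{'fx': 404.22667121092024, 'fy': 404.22667121092024, 'cx': 260.49351935572844, 'cy': 186.89268918178988, 'T': array([[ 0.03103563, -0.99386807,  0.1061275 ,  0.3526234 ],
       [-0.99934936, -0.03280698, -0.01498548,  0.18321589],
       [ 0.01837531, -0.10559336, -0.9942396 ,  1.1369777 ],
       [ 0.        ,  0.        ,  0.        ,  1.        ]])}
```

View pics/a.png

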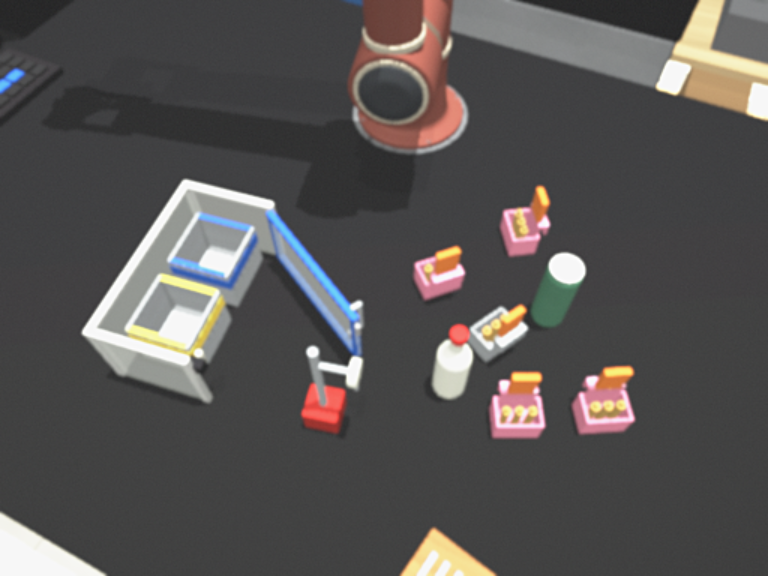

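View pics/b.png

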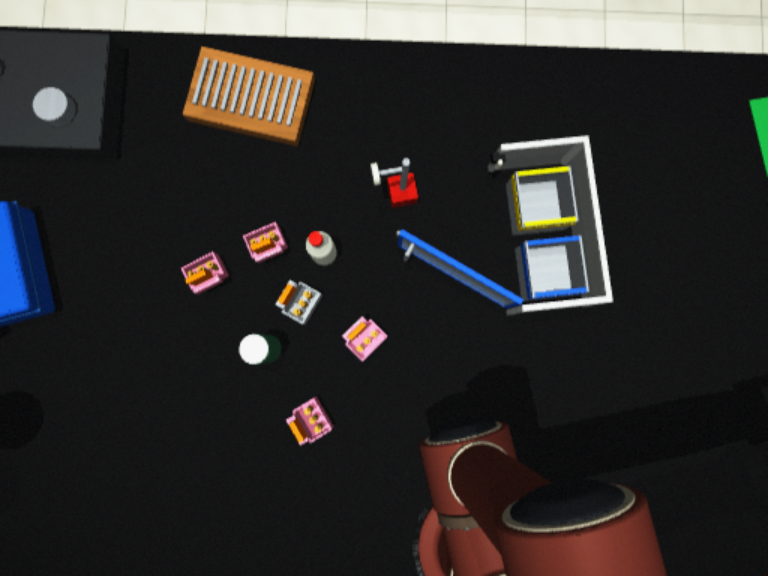

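The wanted grey steel basket is at scene (498,332) and top (300,300). Its look-alikes are four pink ones, at top (365,338), (310,420), (265,242) and (204,272), and I'm leaving those alone. The rinse tank is next to the hinge, at top (555,268), and the door is open about 54°. I'll go over and take a closer look at the grey basket from the wrist camera.

Call:
play_rows:
  increments:
    - {"offset":[29,-28,0],"twist":0,"grip":1}
    - {"offset":[58,-55,0],"twist":0,"grip":1}
    - {"offset":[87,-83,0],"twist":0,"grip":1}
    - {"offset":[115,-110,0],"twist":0,"grip":1}
    - {"offset":[144,-138,0],"twist":0,"grip":1}

```text
time: 1.62
tool_pos: [0.3142, -0.3977, 0.4047]
tool_rot: [0.0, 0.982, 0.188, 0.0]
contact_force: [0.9, -0.6, 0.3]
gripper_width: 1.001
```

Call:
play_rows:
  increments:
    - {"offset":[29,-28,0],"twist":0,"grip":1}
    - {"offset":[58,-55,0],"twist":0,"grip":1}
    - {"offset":[87,-83,0],"twist":0,"grip":1}
    - {"offset":[115,-110,0],"twist":0,"grip":1}
    - {"offset":[144,-138,0],"twist":0,"grip":1}

```text
time: 2.03
tool_pos: [0.3969, -0.2159, 0.405]
tool_rot: [0.0, 0.982, 0.188, 0.0]
contact_force: [0.6, -0.3, 0.2]
gripper_width: 0.996
```

Call:
play_rows:
  increments:
    - {"offset":[29,-28,0],"twist":0,"grip":1}
    - {"offset":[58,-55,0],"twist":0,"grip":1}
    - {"offset":[87,-83,0],"twist":0,"grip":1}
    - {"offset":[101,-120,0],"twist":0,"grip":1}
    - {"offset":[115,-158,0],"twist":0,"grip":1}

```text
time: 2.45
tool_pos: [0.4452, -0.0266, 0.405]
tool_rot: [0.0, 0.982, 0.188, 0.0]
contact_force: [0.4, -0.1, 0.2]
gripper_width: 1.002
```

```bash
cat >> h.py <<'E'
from scipy.spatial.transform import Rotation as R
def go(p,yaw_deg=None):
    "tool offset(mm), twist from the present pose to TCP position p (world) and tool-x heading"
    s=manip.state(); q=s["tool_rot"]; M=R.from_quat([q[1],q[2],q[3],q[0]]).as_matrix()
    psi=np.degrees(np.arctan2(M[1,0],M[0,0]))
    o=M.T@(np.array(p)-s["tool_pos"])*1000
    tw=0 if yaw_deg is None else -np.radians((yaw_deg-psi+180)%360-180)
    print("go",np.round(o,1),"twist",round(tw,3),"dist",round(np.linalg.norm(o)),"psi",round(psi,2),"q6",round(s["joint_pos"][5],2),"t",s["time"])
E
python3 - <<'E'
from h import *
im=snap("wrist","w0.png")
for q in ["rinse_tank","wash_tank","guard","door_hinge","door_edge","gauge_stand"]: find(q,"wrist")
c=manip.get_calibration("wrist");print(c)
go([.43,.30,.405],-25)
E
```

```text
wrist tip rinse_tank 0.7 [ 0.4989 -0.1152  0.0021]
wrist tip wash_tank 0.92 [ 6.257e-01 -9.530e-02  5.000e-04]
wrist tip door_hinge 0.66 [ 0.4305 -0.052   0.0708]
wrist tip door_edge 0.77 [0.5475 0.1591 0.1264]
{'fx': 297.3186396354542, 'fy': 297.3186396354542, 'cx': 255.3872539611338, 'cy': 189.74654571092066, 'T': array([[ 3.67225273e-01, -8.88973945e-01, -2.73625519e-01,
         5.14808774e-01],
       [-9.30132033e-01, -3.50982952e-01, -1.08006337e-01,
        -1.52539871e-03],
       [-2.30731502e-05,  2.94170517e-01, -9.55752953e-01,
         3.74378443e-01],
       [ 0.00000000e+00,  0.00000000e+00,  0.00000000e+00,
         1.00000000e+00]])}
go [ 1.072e+02 -3.119e+02 -3.000e-01] twist 0.813 dist 330 psi 21.59 q6 0.96 t 2.8
```

View pics/w0.png

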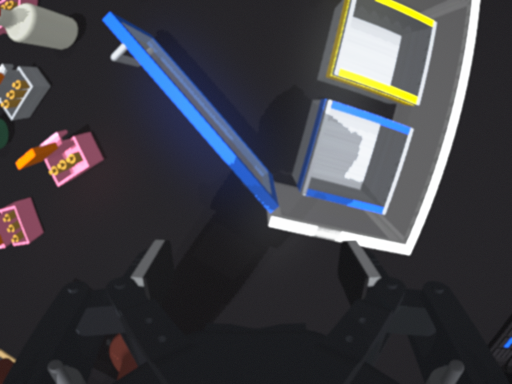

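Wrist view: rinse tank rim with corners at about (322,100), (413,130), (383,213) and (302,190), and the door from (275,208) to (108,15). Grey basket is at (22,92). Moving on to it.

Call:
play_rows:
  increments:
    - {"offset":[13,-39,0],"twist":0.1,"grip":1}
    - {"offset":[27,-78,0],"twist":0.2,"grip":1}
    - {"offset":[40,-117,0],"twist":0.3,"grip":1}
    - {"offset":[54,-156,0],"twist":0.4,"grip":1}
    - {"offset":[67,-195,0],"twist":0.5,"grip":1}

```text
time: 3.22
tool_pos: [0.4365, 0.1622, 0.4049]
tool_rot: [0.0, 0.998, -0.06, 0.0]
contact_force: [1.2, 0.0, 0.9]
gripper_width: 1.0
```

```bash
cat >> h.py <<'E'
def unproj(c,uv,z):
    "wrist fisheye pixel(s) -> world at height z"
    uv=np.atleast_2d(uv).astype(float); d=(uv-[c["cx"],c["cy"]])/c["fx"]; r=np.linalg.norm(d,axis=1,keepdims=True)
    ray=np.c_[d/np.maximum(r,1e-9)*np.sin(r),np.cos(r)]; T=np.array(c["T"]); w=ray@T[:3,:3].T
    return T[:3,3]+w*((z-T[2,3])/w[:,2:])
def proj(c,P):
    T=np.array(c["T"]); p=(np.atleast_2d(P)-T[:3,3])@T[:3,:3]; th=np.arctan2(np.hypot(p[:,0],p[:,1]),p[:,2])
    return p[:,:2]/np.hypot(p[:,0],p[:,1])[:,None]*th[:,None]*c["fx"]+[c["cx"],c["cy"]]
E
python3 - <<'E'
from h import *
c=dict(fx=297.3186,cx=255.3873,cy=189.7465,T=np.array([[3.67225273e-01,-8.88973945e-01,-2.73625519e-01,5.14808774e-01],[-9.30132033e-01,-3.50982952e-01,-1.08006337e-01,-1.5254e-03],[-2.307e-05,2.94170517e-01,-9.55752953e-01,3.74378443e-01],[0,0,0,1]]))
print(unproj(c,[[322,100],[413,130],[383,213],[302,190]],.085).round(4))
im=cv2.imread("pics/w0.png")[80:260,250:450]; cv2.imwrite("pics/w0c.png",cv2.resize(im,None,fx=4,fy=3.3*4/3.3*.8,interpolation=cv2.INTER_CUBIC)[:600])
go([.43,.30,.405],-25)
E
```

```text
[[ 0.5409 -0.061   0.085 ]
 [ 0.556  -0.1664  0.085 ]
 [ 0.459  -0.1768  0.085 ]
 [ 0.4493 -0.0789  0.085 ]]
go [-2.29e+01 -1.36e+02 -1.00e-01] twist 0.317 dist 138 psi -6.84 q6 1.89 t 3.2167
```

Call:
play_rows:
  increments:
    - {"offset":[-7,-38,0],"twist":0.08,"grip":1}
    - {"offset":[-14,-76,0],"twist":0.16,"grip":1}
    - {"offset":[-20,-114,0],"twist":0.24,"grip":1}
    - {"offset":[-27,-150,0],"twist":0.317,"grip":1}
    - {"offset":[-27,-150,0],"twist":0.317,"grip":1}

```text
time: 3.63
tool_pos: [0.4262, 0.3173, 0.4046]
tool_rot: [-0.001, 0.977, -0.212, -0.001]
contact_force: [-0.5, 0.0, -0.8]
gripper_width: 0.999
```

```bash
python3 - <<'E'
from h import *
import pickle
c=manip.get_calibration("wrist"); im=snap("wrist","w1.png"); pickle.dump(c,open("w1.pkl","wb"))
for q in ["basket","basket_grip","basket_lip","solvent_bottle","oil_can"]: find(q,"wrist")
cv2.imwrite("pics/w1b.png",cv2.resize(im,None,fx=1.5,fy=1.5,interpolation=cv2.INTER_CUBIC))
print(proj(c,[[.4331,.3474,.112],[.4277,.3288,0]]))
E
```

```text
wrist tip basket 0.93 [ 0.2166  0.3013 -0.0011]
wrist tip basket 0.92 [0.477  0.512  0.0016]
wrist tip basket 0.86 [0.5385 0.3996 0.002 ]
wrist tip basket 0.83 [3.592e-01 2.086e-01 2.000e-04]
wrist tip basket_grip 0.95 [0.4398 0.3474 0.0883]
wrist tip basket_grip 0.76 [0.2055 0.3194 0.0905]
wrist tip basket_grip 0.67 [0.5193 0.3932 0.0882]
wrist tip basket_grip 0.6 [0.3786 0.2224 0.089 ]
wrist tip basket_lip 0.72 [0.4407 0.3482 0.0607]
wrist tip basket_lip 0.66 [0.5164 0.3868 0.0627]
wrist tip basket_lip 0.6 [0.3878 0.2257 0.059 ]
wrist tip basket_lip 0.59 [0.2079 0.321  0.0591]
wrist tip solvent_bottle 0.93 [0.5245 0.291  0.0019]
wrist tip oil_can 0.7 [0.3407 0.3868 0.002 ]
[[223.70754697 189.54024037]
 [247.63155732 161.68540445]]
```

View pics/w1b.png

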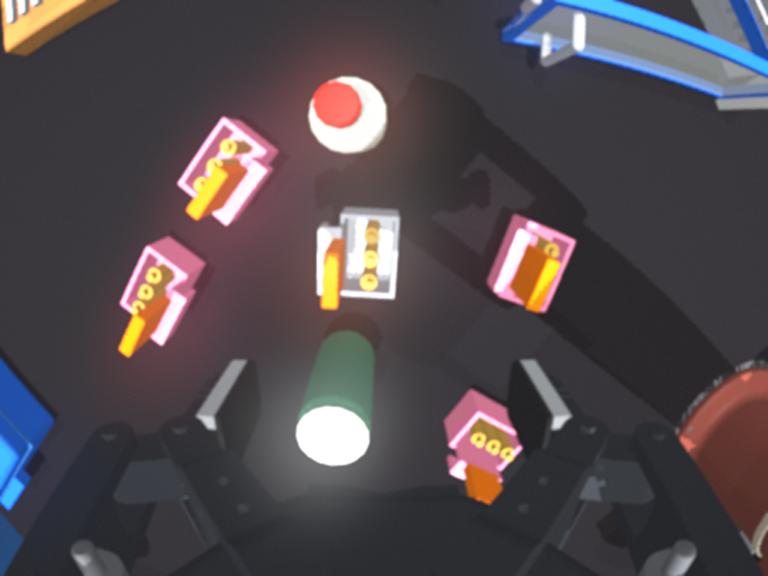

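The grey steel basket with three pins is at (368,255) and its orange tab at (331,272). The bottle is above it and the can below. Next is the exact tab pose.

```bash
python3 - <<'E'
from h import *
import pickle
c=pickle.load(open("w1.pkl","rb")); im=cv2.imread("pics/w1.png")
P=unproj(c,np.array([[343,209],[400,210],[397,298],[341,295]])/1.5,.042); print(P.round(4))
for a,b in((0,3),(1,2)): d=P[a]-P[b]; print("yaw x",np.degrees(np.arctan2(d[1],d[0])))
for a,b in((0,1),(3,2)): d=P[a]-P[b]; print("yaw y-90",np.degrees(np.arctan2(d[1],d[0]))-90)
h=cv2.cvtColor(im,cv2.COLOR_BGR2HSV); m=cv2.inRange(h,(5,170,120),(22,255,255)); m[:, :205]=0;m[:,232:]=0;m[:150]=0;m[215:]=0
y,x=np.nonzero(m); print(len(x),x.min(),x.max(),y.min(),y.max())
box=cv2.boxPoints(cv2.minAreaRect(np.c_[x,y].astype(np.float32))); print(box.round(1))
# predict tab for hypotheses and fit by IoU of projected hull
from scipy.optimize import minimize
def hull(p):
    cy,sy=np.cos(p[2]),np.sin(p[2]); L=np.array([[a,b,zz] for a in(-.018,.018) for b in(-.005,.005) for zz in(.066,.112)])
    return np.c_[p[0]+L[:,0]*cy-L[:,1]*sy,p[1]+L[:,0]*sy+L[:,1]*cy,L[:,2]]
def cost(p):
    h=cv2.convexHull(((proj(c,hull(p))-[180,130])*16).astype(np.float32)).astype(np.int32)
    k=np.zeros((110*16,90*16),np.uint8); cv2.fillPoly(k,[h],255); k=cv2.resize(k,(90,110),interpolation=cv2.INTER_AREA)
    return np.abs(k/255.-(m[130:240,180:270]>0)).sum()
for z0 in (-15,-25,-35):
    r=minimize(cost,[.438,.347,np.radians(z0)],method="Nelder-Mead",options=dict(initial_simplex=[[.438,.347,np.radians(z0)],[.444,.347,np.radians(z0)],[.438,.353,np.radians(z0)],[.438,.347,np.radians(z0+8)]]))
    print(r.x[:2],np.degrees(r.x[2]),r.fun)
E
```

```text
[[0.4675 0.3326 0.042 ]
 [0.449  0.2941 0.042 ]
 [0.3865 0.3245 0.042 ]
 [0.407  0.3636 0.042 ]]
yaw x -27.183143437239924
yaw x -25.959041876871847
yaw y-90 -25.730667111066367
yaw y-90 -27.72406445486211
165 214 227 161 205
[[213.4 204.9]
 [217.4 160.1]
 [228.8 161.2]
 [224.7 205.9]]
[0.44108814 0.34403585] -37.980588022084575 477.9725490196078
[0.43496531 0.34930219] -33.49639582147618 437.2705882352941
[0.43467975 0.34967169] -33.965481608885575 436.3764705882353
```

```bash
python3 -c "
from h import *
go([.437,.3475,.27],-26.6)"
```

```text
go [ -5.2 -36.  134.7] twist 0.034 dist 139 psi -24.66 q6 2.49 t 3.9333
```

Call:
play_rows:
  increments:
    - {"offset":[-5,-36,10],"twist":0.034,"grip":1}
    - {"offset":[-5,-36,50],"twist":0.034,"grip":1}
    - {"offset":[-5,-36,88],"twist":0.034,"grip":1}
    - {"offset":[-5,-36,118],"twist":0.034,"grip":1}
    - {"offset":[-5,-36,118],"twist":0.034,"grip":1}

```text
time: 4.35
tool_pos: [0.4344, 0.3463, 0.279]
tool_rot: [0.005, 0.973, -0.23, -0.005]
contact_force: [-0.2, -1.6, -1.2]
gripper_width: 0.997
```

```bash
python3 - <<'E'
from h import *
c=manip.get_calibration("wrist"); im=snap("wrist","w2.png")
find("basket_grip","wrist");find("basket_lip","wrist")
for p in proj(c,[[.437,.3475,.112]]): cv2.circle(im,(int(p[0]),int(p[1])),2,(255,0,0),-1)
cv2.imwrite("pics/w2b.png",im)
go([.437,.3475,.247],-26.6)
E
```

```text
wrist tip basket_grip 0.92 [0.4643 0.5025 0.095 ]
wrist tip basket_grip 0.82 [0.3796 0.2256 0.0918]
wrist tip basket_grip 0.78 [0.5213 0.3999 0.0937]
wrist tip basket_lip 0.95 [0.2116 0.3269 0.0657]
wrist tip basket_lip 0.84 [0.4645 0.5021 0.0654]
wrist tip basket_lip 0.8 [0.5148 0.3974 0.0711]
wrist tip basket_lip 0.79 [0.4429 0.357  0.0668]
go [ 0.2  1.2 41.5] twist 0.001 dist 42 psi -26.54 q6 2.57 t 4.5
```

View pics/w2b.png

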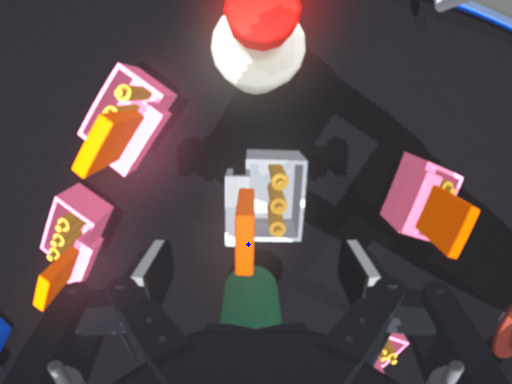

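Tab spans (236–255, 190–275) and the predicted centre (248,244) lies on it, within about 3 mm. Descend and grip.

Call:
play_rows:
  increments:
    - {"offset":[1,-1,20],"twist":0,"grip":1}
    - {"offset":[1,-1,41],"twist":0,"grip":1}
    - {"offset":[1,-1,41],"twist":0,"grip":0.5}
    - {"offset":[1,-1,41],"twist":0,"grip":0}
    - {"offset":[1,-1,41],"twist":0,"grip":0}

```text
time: 4.92
tool_pos: [0.4388, 0.3499, 0.2487]
tool_rot: [-0.002, 0.973, -0.229, 0.002]
contact_force: [0.3, -0.1, 0.1]
gripper_width: 0.607
```

Call:
play_rows:
  increments:
    - {"offset":[0,0,0],"twist":0,"grip":0}
    - {"offset":[0,0,0],"twist":0,"grip":0}
    - {"offset":[0,0,0],"twist":0,"grip":0}
    - {"offset":[0,0,0],"twist":0,"grip":0}
    - {"offset":[0,0,0],"twist":0,"grip":0}

```text
time: 5.33
tool_pos: [0.4382, 0.3498, 0.2471]
tool_rot: [-0.001, 0.973, -0.229, 0.001]
contact_force: [-1.2, -0.7, 5.8]
gripper_width: 0.104
```

Call:
play_rows:
  increments:
    - {"offset":[0,0,0],"twist":0,"grip":0}
    - {"offset":[0,0,-10],"twist":0,"grip":0}
    - {"offset":[0,0,-35],"twist":0,"grip":0}
    - {"offset":[0,0,-70],"twist":0,"grip":0}
    - {"offset":[0,0,-105],"twist":0,"grip":0}

```text
time: 5.75
tool_pos: [0.437, 0.3491, 0.3503]
tool_rot: [0.001, 0.973, -0.229, -0.001]
contact_force: [0.7, 0.5, -1.1]
gripper_width: 0.109
```

Call:
play_rows:
  increments:
    - {"offset":[0,0,-30],"twist":0,"grip":0}
    - {"offset":[0,0,-55],"twist":0,"grip":0}
    - {"offset":[0,0,-65],"twist":0,"grip":0}
    - {"offset":[0,0,-65],"twist":0,"grip":0}
    - {"offset":[0,0,-65],"twist":0,"grip":0}

```text
time: 6.17
tool_pos: [0.4375, 0.3494, 0.4148]
tool_rot: [0.0, 0.973, -0.229, -0.0]
contact_force: [0.6, 0.3, -2.5]
gripper_width: 0.111
```

```bash
python3 - <<'E'
from h import *
import pickle
snap("top");find("basket_lip","top");find("basket","top",n=5)
c=manip.get_calibration("wrist"); pickle.dump(c,open("w3.pkl","wb")); im=snap("wrist","w3.png")
find("basket_grip","wrist");find("basket_lip","wrist");find("basket","wrist")
s=manip.state(); q=s["tool_rot"]; M=R.from_quat([q[1],q[2],q[3],q[0]]).as_matrix(); print(s["tool_pos"],s["contact_force"],s["gripper_width"])
# predicted corners of basket box top/bottom for rigid grasp at z 92 (tool x = basket x, tool -y = basket y)
g=s["tool_pos"]+.155*M[:,2]
for zz,col in((.042,(0,255,0)),(0,(255,0,255)),):
  for a in(-.032,.032):
    for b in(-.022,.022):
      p=proj(c,g+a*M[:,0]-(b-.021)*M[:,1]+(.092-zz)*M[:,2])[0]; cv2.circle(im,(int(p[0]),int(p[1])),2,col,-1)
cv2.imwrite("pics/w3b.png",cv2.resize(im[100:330,120:390],None,fx=2.4,fy=2.4,interpolation=cv2.INTER_CUBIC))
E
```

```text
top tip basket_lip 0.6 [0.376  0.2278 0.0618]
top tip basket 0.8 [0.3572 0.2078 0.001 ]
top tip basket 0.68 [0.4267 0.3259 0.1701]
wrist tip basket_grip 0.87 [0.378  0.2255 0.0917]
wrist tip basket_grip 0.85 [0.2045 0.3225 0.0901]
wrist tip basket_grip 0.83 [0.435  0.3489 0.2559]
wrist tip basket_grip 0.73 [0.517  0.3993 0.086 ]
wrist tip basket_lip 0.97 [0.3882 0.2297 0.0592]
wrist tip basket_lip 0.87 [0.4575 0.4984 0.0589]
wrist tip basket_lip 0.87 [0.204  0.3278 0.0597]
wrist tip basket_lip 0.86 [0.439  0.3544 0.2253]
wrist tip basket 0.93 [ 0.3637  0.2121 -0.0008]
wrist tip basket 0.85 [5.390e-01 4.029e-01 2.000e-04]
wrist tip basket 0.77 [0.425  0.3308 0.1654]
wrist tip basket 0.76 [0.4817 0.5119 0.0024]
[0.43759911 0.34943013 0.41420837] [-0.23476388  0.58695441 -2.29231195] 0.10843043588261202
```

View pics/w3b.png

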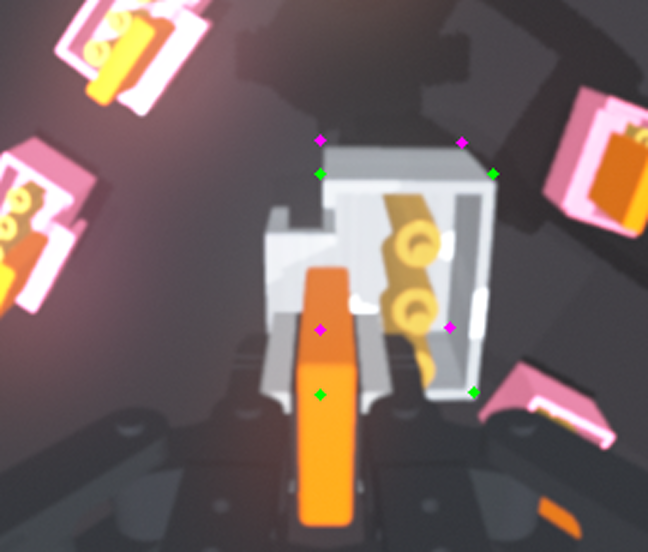

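Held firmly and straight: overlay within ~2 mm. Now to a standoff over the open door beside the rinse tank.

```bash
python3 -c "
from h import *
go([.486,-.03,.415],8.3)"
```

```text
go [212.4 318.1  -0.4] twist -0.607 dist 383 psi -26.46 q6 2.57 t 6.5167
```

Call:
play_rows:
  increments:
    - {"offset":[10,15,0],"twist":-0.03,"grip":0}
    - {"offset":[30,45,0],"twist":-0.1,"grip":0}
    - {"offset":[51,77,0],"twist":-0.16,"grip":0}
    - {"offset":[72,108,0],"twist":-0.22,"grip":0}
    - {"offset":[93,140,0],"twist":-0.3,"grip":0}

```text
time: 6.93
tool_pos: [0.4584, 0.1814, 0.4153]
tool_rot: [0.0, 0.997, -0.079, -0.0]
contact_force: [0.7, -0.2, -0.9]
gripper_width: 0.109
```

```bash
python3 -c "
from h import *
go([.486,-.03,.415],8.3)"
```

```text
go [ 60.4 204.4   0.3] twist -0.302 dist 213 psi -9.02 q6 1.95 t 6.9333
```

Call:
play_rows:
  increments:
    - {"offset":[11,38,0],"twist":-0.06,"grip":0}
    - {"offset":[22,76,0],"twist":-0.12,"grip":0}
    - {"offset":[33,114,0],"twist":-0.18,"grip":0}
    - {"offset":[44,150,0],"twist":-0.24,"grip":0}
    - {"offset":[54,182,0],"twist":-0.302,"grip":0}

```text
time: 7.35
tool_pos: [0.4823, -0.0078, 0.4155]
tool_rot: [0.0, 0.997, 0.071, 0.0]
contact_force: [0.8, 0.6, -1.3]
gripper_width: 0.107
```

Call:
play_rows:
  increments:
    - {"offset":[3,10,0],"twist":0,"grip":0}
    - {"offset":[3,20,0],"twist":0,"grip":0}
    - {"offset":[3,20,0],"twist":0,"grip":0}
    - {"offset":[3,20,0],"twist":0,"grip":0}
    - {"offset":[3,20,0],"twist":0,"grip":0}

```text
time: 7.77
tool_pos: [0.4883, -0.0239, 0.4155]
tool_rot: [-0.0, 0.998, 0.071, -0.0]
contact_force: [0.1, -0.0, -1.1]
gripper_width: 0.108
```

```bash
python3 - <<'E'
from h import *
import pickle
c=manip.get_calibration("wrist"); pickle.dump(c,open("w4.pkl","wb")); im=snap("wrist","w4.png")
find("rinse_tank","wrist");find("wash_tank","wrist");find("basket_lip","wrist");find("door_edge","wrist");find("door_hinge","wrist")
s=manip.state();print(s["tool_pos"])
cv2.imwrite("pics/w4b.png",cv2.resize(im,None,fx=1.5,fy=1.5,interpolation=cv2.INTER_CUBIC))
E
```

```text
wrist tip rinse_tank 0.98 [ 0.5017 -0.12    0.0041]
wrist tip wash_tank 0.65 [ 6.238e-01 -1.010e-01 -5.000e-04]
wrist tip basket_lip 0.95 [0.2051 0.3261 0.0578]
wrist tip basket_lip 0.85 [ 0.4871 -0.0181  0.2321]
wrist tip basket_lip 0.8 [0.3855 0.2276 0.0598]
wrist tip door_edge 0.69 [0.5482 0.1603 0.1245]
[ 0.48827605 -0.02433622  0.41576468]
```

View pics/w4b.png

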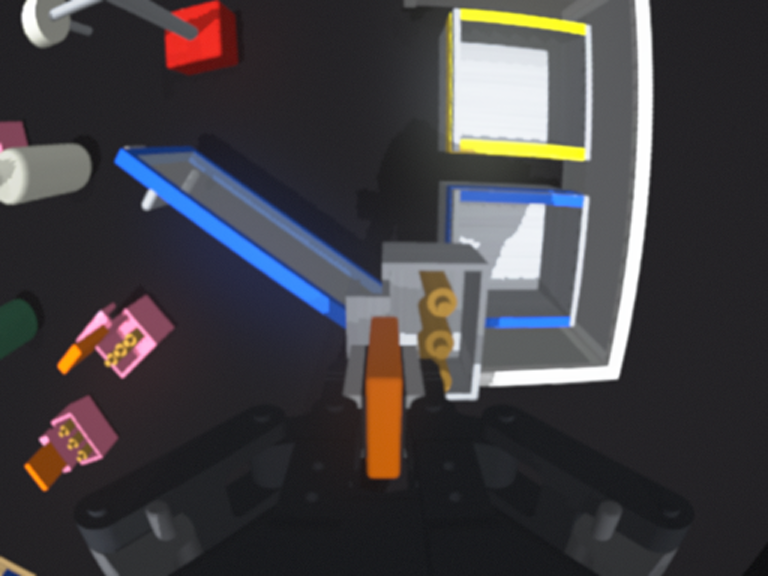

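Clear view: rinse rim corners at (453,186), (590,195) and (574,327), wash rim corners at (456,9), (592,22), (590,160) and (447,152). Basket straight. Computing the tank pose and the offset.

```bash
python3 - <<'E'
from h import *
import pickle
from scipy.optimize import least_squares
c=pickle.load(open("w4.pkl","rb"))
uv=np.array([[453,186],[590,195],[574,327],[456,9],[592,22],[590,160],[447,152]])/1.5
P=unproj(c,uv,.085)[:,:2]; print(P.round(4))
L=np.array([[50,50],[50,-50],[-50,-50]])/1e3; L2=np.array([[50,50],[50,-50],[-50,-50],[-50,50]])/1e3
def f(p):
    r=np.array([[np.cos(p[4]),-np.sin(p[4])],[np.sin(p[4]),np.cos(p[4])]])
    return np.r_[(L@r.T+p[:2]-P[:3]).ravel(),(L2@r.T+p[2:4]-P[3:]).ravel()]
r=least_squares(f,[.5,-.12,.627,-.1,.14]); print(r.x.round(4),np.degrees(r.x[4]),(r.fun*1000).round(1))
t=r.x; y=t[4]; yd=np.array([-np.sin(y),np.cos(y)]); xd=np.array([np.cos(y),np.sin(y)])
print("delta in guard axes wash-rinse",(t[2:4]-t[:2])@np.c_[xd,yd])
tgt=t[:2]+yd*.0425+xd*.0015; print(tgt)
# zoom for rim edge
im=cv2.imread("pics/w4.png"); cv2.imwrite("pics/w4c.png",cv2.resize(im[100:230,230:400],None,fx=4.4,fy=4.4,interpolation=cv2.INTER_CUBIC))
go([*tgt,.416],np.degrees(y))
E
```

```text
[[ 0.5464 -0.0626]
 [ 0.5588 -0.164 ]
 [ 0.4576 -0.1773]
 [ 0.6691 -0.0469]
 [ 0.6862 -0.1459]
 [ 0.5837 -0.1588]
 [ 0.5685 -0.0549]]
[ 0.5023 -0.1202  0.6269 -0.1016  0.1286] 7.366384411099291 [-1.  -1.7 -0.6  0.6  1.5  1.1  0.9  1.3 -3.3  1.1  0.   1.2  2.4 -3.6]
delta in guard axes wash-rinse [0.12597877 0.00248867]
[ 0.49831645 -0.07788511]
go [ 2.4 54.4 -0.2] twist 0.013 dist 54 psi 8.09 q6 1.23 t 8.0667
```

View pics/w4c.png

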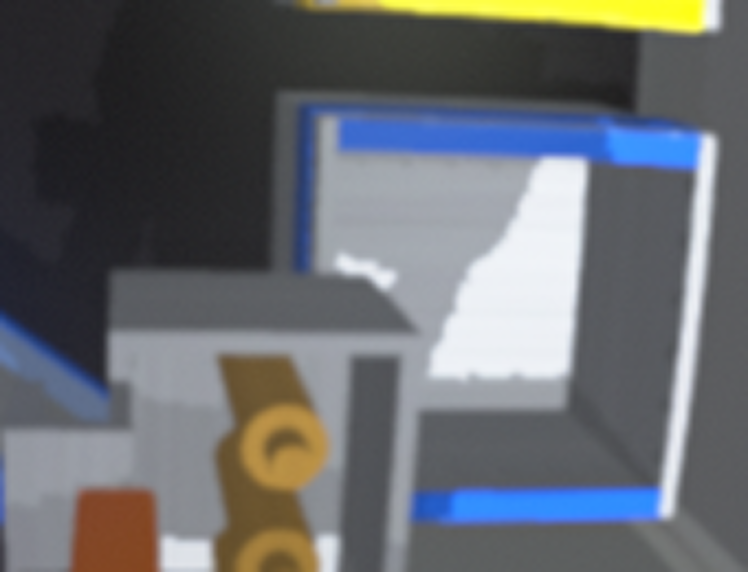

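Call:
play_rows:
  increments:
    - {"offset":[1,20,10],"twist":0,"grip":0}
    - {"offset":[2,40,30],"twist":0,"grip":0}
    - {"offset":[2,54,50],"twist":0,"grip":0}
    - {"offset":[2,54,60],"twist":0,"grip":0}
    - {"offset":[2,54,60],"twist":0,"grip":0}

```text
time: 8.48
tool_pos: [0.497, -0.0781, 0.3525]
tool_rot: [-0.001, 0.998, 0.07, -0.003]
contact_force: [-0.0, 0.9, -2.2]
gripper_width: 0.11
```

```bash
python3 - <<'E'
from h import *
import pickle
for _ in range(2): manip.state()
c=manip.get_calibration("wrist"); pickle.dump(c,open("w5.pkl","wb")); im=snap("wrist","w5.png")
find("rinse_tank","wrist");find("basket_lip","wrist")
s=manip.state();print(s["tool_pos"],s["tool_rot"])
cv2.imwrite("pics/w5b.png",cv2.resize(im[20:260,180:440],None,fx=2.5,fy=2.5,interpolation=cv2.INTER_CUBIC))
E
```

```text
wrist tip rinse_tank 0.91 [ 0.501  -0.1231  0.0033]
wrist tip rinse_tank 0.17 [ 0.4949 -0.0788  0.1968]
wrist tip basket_lip 0.63 [ 0.4948 -0.0722  0.1731]
wrist tip basket_lip 0.58 [0.3862 0.2296 0.0642]
[ 0.49808878 -0.07759166  0.35678106] [8.50988117e-05 9.97517496e-01 7.04158498e-02 6.68406130e-04]
```

View pics/w5b.png

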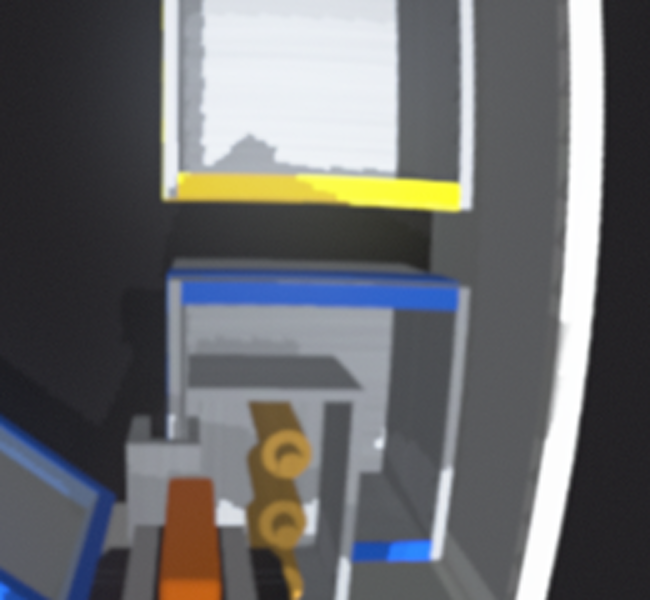

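```bash
python3 - <<'E'
from h import *
import pickle
c=pickle.load(open("w5.pkl","rb")); im=cv2.imread("pics/w5.png")
s=manip.state(); q=s["tool_rot"]; M=R.from_quat([q[1],q[2],q[3],q[0]]).as_matrix(); g=s["tool_pos"]+.155*M[:,2]
def B(x,y,z): return g+(x/1e3-.0015)*M[:,0]-(y-21)/1e3*M[:,1]+(92-z)/1e3*M[:,2]
K=lambda p: ((p-[180,20])*2.5).round(0)
for n,p in dict(boxtop=(32,22,42),boxtop_=(32,-22,42),boxbot=(32,22,0),leg_i=(25,31,42),leg_o=(25,35,42),top_o=(25,35,64),top_in=(25,19,64),plate_i=(25,22,64),tabR=(18,16,64),tabL=(18,26,64)).items(): print(n,K(proj(c,B(*p)))[0])
# rim edges along +y wall
uv=np.array([[168,285],[184,305],[168,400],[184,400],[470,290],[432,560]])/2.5+[180,20]
P=unproj(c,uv,.085); print(((P-g)@np.c_[M[:,0],-M[:,1]]*1000+[1.5,21]).round(1))
print(s["tool_pos"])
big=cv2.resize(im[120:240,215:300],None,fx=7,fy=5,interpolation=cv2.INTER_CUBIC)
cv2.imwrite("pics/w5c.png",big)
E
```

```text
boxtop [187. 383.]
boxtop_ [371. 383.]
boxbot [188. 347.]
leg_i [150. 411.]
leg_o [133. 411.]
top_o [125. 441.]
top_in [201. 441.]
plate_i [187. 441.]
tabR [215. 472.]
tabL [168. 472.]
[[ 47.2  28.5]
 [ 40.7  23.4]
 [  9.1  28.8]
 [  9.1  23.5]
 [ 47.5 -72.1]
 [-52.4 -68.4]]
[ 0.49808878 -0.07759166  0.35678106]
```

View pics/w5c.png

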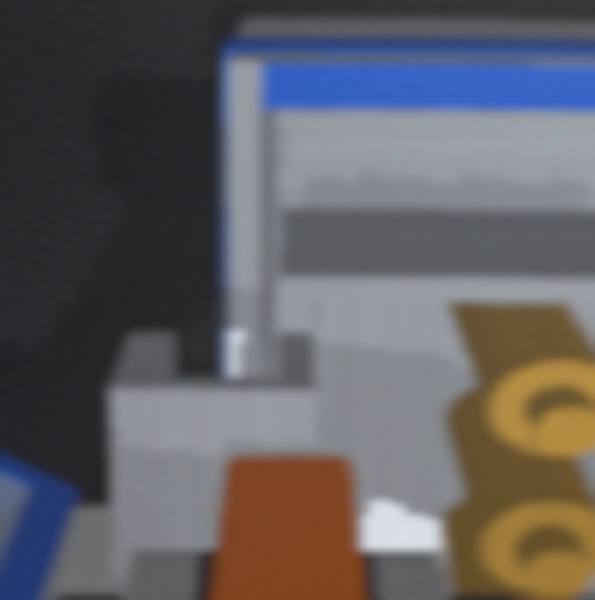

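The rim lies at basket y 23.4–28.6 against the slot at 22–31, so it's centred with no relative yaw. Lowering straight down.

Call:
play_rows:
  increments:
    - {"offset":[0,0,15],"twist":0,"grip":0}
    - {"offset":[0,0,30],"twist":0,"grip":0}
    - {"offset":[0,0,42],"twist":0,"grip":0}
    - {"offset":[0,0,52],"twist":0,"grip":0}
    - {"offset":[0,0,52],"twist":0,"grip":0}

```text
time: 9.05
tool_pos: [0.4973, -0.0776, 0.3018]
tool_rot: [-0.001, 0.998, 0.07, -0.001]
contact_force: [-0.8, 0.3, -0.5]
gripper_width: 0.107
```

Call:
play_rows:
  increments:
    - {"offset":[0,0,5],"twist":0,"grip":0}
    - {"offset":[0,0,10],"twist":0,"grip":0}
    - {"offset":[0,0,15],"twist":0,"grip":0}
    - {"offset":[0,0,20],"twist":0,"grip":0}
    - {"offset":[0,0,20],"twist":0,"grip":0}

```text
time: 9.47
tool_pos: [0.4975, -0.0781, 0.2825]
tool_rot: [-0.0, 0.998, 0.07, -0.001]
contact_force: [0.4, 0.4, -1.5]
gripper_width: 0.11
```

Call:
play_rows:
  increments:
    - {"offset":[0,0,3],"twist":0,"grip":0}
    - {"offset":[0,0,6],"twist":0,"grip":0}
    - {"offset":[0,0,8],"twist":0,"grip":0}
    - {"offset":[0,0,8],"twist":0,"grip":0}
    - {"offset":[0,0,8],"twist":0,"grip":0}

```text
time: 9.88
tool_pos: [0.4978, -0.0782, 0.2756]
tool_rot: [-0.0, 0.998, 0.07, -0.0]
contact_force: [0.2, 0.2, -1.7]
gripper_width: 0.108
```

Call:
play_rows:
  increments:
    - {"offset":[0,0,1],"twist":0,"grip":0}
    - {"offset":[0,0,1.5],"twist":0,"grip":0}
    - {"offset":[0,0,2],"twist":0,"grip":0}
    - {"offset":[0,0,2],"twist":0,"grip":0}
    - {"offset":[0,0,2],"twist":0,"grip":0}

```text
time: 10.3
tool_pos: [0.4979, -0.0782, 0.2737]
tool_rot: [0.0, 0.998, 0.07, 0.0]
contact_force: [-0.1, 0.3, -1.2]
gripper_width: 0.11
```

Call:
play_rows:
  increments:
    - {"offset":[0,0,0.7],"twist":0,"grip":0}
    - {"offset":[0,0,1.4],"twist":0,"grip":0}
    - {"offset":[0,0,2],"twist":0,"grip":0}
    - {"offset":[0,0,2],"twist":0,"grip":0}
    - {"offset":[0,0,2],"twist":0,"grip":0}

```text
time: 10.72
tool_pos: [0.4979, -0.0782, 0.2721]
tool_rot: [0.0, 0.998, 0.07, -0.0]
contact_force: [-1.8, 0.6, 1.7]
gripper_width: 0.107
```

Contact at the expected height (0.272), about 3 N. Releasing.

Call:
play_rows:
  increments:
    - {"offset":[0,0,0],"twist":0,"grip":0.2}
    - {"offset":[0,0,0],"twist":0,"grip":0.4}
    - {"offset":[0,0,0],"twist":0,"grip":0.6}
    - {"offset":[0,0,0],"twist":0,"grip":0.6}
    - {"offset":[0,0,0],"twist":0,"grip":0.6}

```text
time: 11.13
tool_pos: [0.4979, -0.0782, 0.2717]
tool_rot: [-0.0, 0.998, 0.07, 0.0]
contact_force: [-0.1, 1.3, -0.3]
gripper_width: 0.6
```

Call:
play_rows:
  increments:
    - {"offset":[0,0,-15],"twist":0,"grip":0.6}
    - {"offset":[0,0,-50],"twist":0,"grip":0.6}
    - {"offset":[0,0,-90],"twist":0,"grip":0.6}
    - {"offset":[0,0,-125],"twist":0,"grip":0.6}
    - {"offset":[0,0,-125],"twist":0,"grip":0.6}

```text
time: 11.55
tool_pos: [0.4994, -0.0786, 0.4061]
tool_rot: [0.003, 0.998, 0.07, 0.007]
contact_force: [0.6, -1.4, 1.0]
gripper_width: 0.6
```

```bash
python3 - <<'E'
from h import *
im=snap("wrist","w6.png"); find("basket","wrist",n=5);find("basket_lip","wrist");find("basket_grip","wrist");find("door_edge","wrist");find("gauge_stand","wrist")
snap("scene","s6.png"); find("door_edge","scene");find("basket_lip","scene",n=5)
a=cv2.resize(im[60:300,200:420],None,fx=2.2,fy=2.2,interpolation=cv2.INTER_CUBIC)
cv2.imwrite("pics/w6b.png",a)
go([.498,-.078,.42],8)
E
```

```text
wrist tip basket 0.85 [ 0.3564  0.2147 -0.0022]
wrist tip basket_lip 0.9 [0.2029 0.3291 0.059 ]
wrist tip basket_lip 0.89 [ 0.4924 -0.0695  0.0787]
wrist tip basket_grip 0.71 [0.1989 0.3224 0.0869]
wrist tip basket_grip 0.68 [ 0.4897 -0.0784  0.1059]
wrist tip basket_grip 0.59 [0.3684 0.2311 0.0859]
wrist tip basket_grip 0.33 [ 0.6147 -0.0979 -0.0083]
wrist tip door_edge 0.78 [0.5403 0.1618 0.1139]
wrist tip gauge_stand 0.58 [ 0.6345  0.1594 -0.0121]
scene tip door_edge 0.71 [ 0.3434  0.3986 -0.0009]
scene tip door_edge 0.57 [0.5446 0.1601 0.128 ]
scene tip door_edge 0.21 [ 0.4986 -0.0988  0.022 ]
scene tip basket_lip 0.79 [ 0.495  -0.0748  0.0841]
scene tip basket_lip 0.68 [0.2042 0.3255 0.0622]
scene tip basket_lip 0.56 [0.452  0.4981 0.057 ]
scene tip basket_lip 0.55 [0.384  0.2319 0.0612]
go [  0.3  -0.1 -24.9] twist 0.001 dist 25 psi 8.03 q6 1.13 t 12.0
```

View pics/w6b.png

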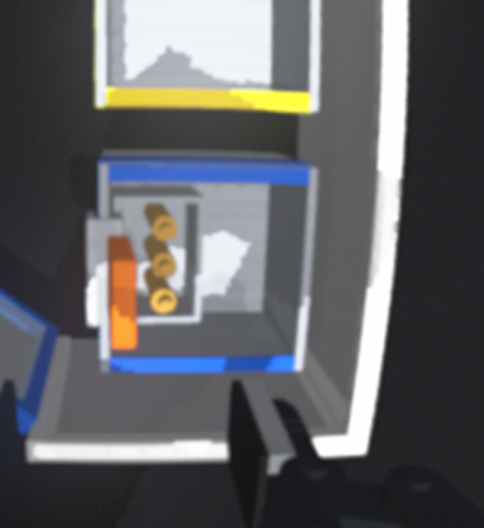

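The basket hangs straight: lip over the rim at (105,265), box inside, wash tank empty. Now to the outer side of the door.

```bash
python3 -c "
from h import *
go([.469,.118,.33]); go([.469,.118,.248])"
```

```text
go [  -0.8 -198.1   65.3] twist 0 dist 209 psi 8.03 q6 1.13 t 12.0
go [  -0.6 -198.   147.3] twist 0 dist 247 psi 8.03 q6 1.13 t 12.0
```

Call:
play_rows:
  increments:
    - {"offset":[-1,-40,0],"twist":0,"grip":0}
    - {"offset":[-1,-80,0],"twist":0,"grip":0}
    - {"offset":[-1,-120,0],"twist":0,"grip":0}
    - {"offset":[-1,-160,0],"twist":0,"grip":0}
    - {"offset":[-1,-198,10],"twist":0,"grip":0}

```text
time: 12.42
tool_pos: [0.469, 0.1195, 0.3883]
tool_rot: [-0.0, 0.998, 0.07, 0.002]
contact_force: [0.5, -0.4, 0.3]
gripper_width: 0.003
```

Call:
play_rows:
  increments:
    - {"offset":[0,0,35],"twist":0,"grip":0}
    - {"offset":[0,0,70],"twist":0,"grip":0}
    - {"offset":[0,0,105],"twist":0,"grip":0}
    - {"offset":[0,0,135],"twist":0,"grip":0}
    - {"offset":[0,0,135],"twist":0,"grip":0}

```text
time: 12.83
tool_pos: [0.4657, 0.1176, 0.2441]
tool_rot: [0.0, 0.998, 0.07, -0.007]
contact_force: [-0.2, -0.4, -0.8]
gripper_width: -0.002
```

```bash
python3 - <<'E'
from h import *
H=np.array([.4315,-.0555]); phi=np.radians(8)
s=manip.state(); print(s["tool_pos"],s["contact_force"])
for th in (54,45,36,27,18,10,4,0,-3):
    t=np.radians(th); a=t+phi; d=np.array([np.cos(a),np.sin(a)]); n=np.array([-d[1],d[0]])
    p=H+.17*d+(.004+.011*abs(np.sin(t))+.0145*np.cos(t))*n; print(th,p.round(4),end=" "); go([*p,.25])
E
```

```text
[0.46571309 0.11760346 0.24407075] [-0.24664834 -0.38225468 -0.77059543]
54 [0.4924 0.1047] go [24.5 16.6 -6.3] twist 0 dist 30 psi 8.05 q6 1.52 t 12.8333
45 [0.5162 0.0935] go [46.5 30.9 -6.6] twist 0 dist 56 psi 8.05 q6 1.52 t 12.8333
36 [0.5384 0.0786] go [66.4 48.8 -6.9] twist 0 dist 83 psi 8.05 q6 1.52 t 12.8333
27 [0.5582 0.06  ] go [83.4 70.  -7.2] twist 0 dist 109 psi 8.05 q6 1.52 t 12.8333
18 [0.575  0.0381] go [97.  94.1 -7.4] twist 0 dist 135 psi 8.05 q6 1.52 t 12.8333
10 [0.5869 0.0162] go [105.7 117.3  -7.5] twist 0 dist 158 psi 8.05 q6 1.52 t 12.8333
4 [ 0.5938 -0.0013] go [110.1 135.7  -7.6] twist 0 dist 175 psi 8.05 q6 1.52 t 12.8333
0 [ 0.5973 -0.0135] go [111.8 148.3  -7.6] twist 0 dist 186 psi 8.05 q6 1.52 t 12.8333
-3 [ 0.5992 -0.0217] go [112.6 156.6  -7.7] twist 0 dist 193 psi 8.05 q6 1.52 t 12.8333
```

Call:
play_rows:
  increments:
    - {"offset":[24,17,0],"twist":0,"grip":0}
    - {"offset":[35,24,0],"twist":0,"grip":0}
    - {"offset":[46,31,0],"twist":0,"grip":0}
    - {"offset":[57,40,0],"twist":0,"grip":0}
    - {"offset":[66,49,0],"twist":0,"grip":0}

```text
time: 13.25
tool_pos: [0.5428, 0.078, 0.2535]
tool_rot: [0.0, 0.998, 0.07, 0.001]
contact_force: [-0.0, -0.1, 0.4]
gripper_width: 0.0
```

Call:
play_rows:
  increments:
    - {"offset":[9,10,0],"twist":0,"grip":0}
    - {"offset":[17,21,0],"twist":0,"grip":0}
    - {"offset":[24,33,0],"twist":0,"grip":0}
    - {"offset":[31,45,0],"twist":0,"grip":0}
    - {"offset":[36,57,0],"twist":0,"grip":0}

```text
time: 13.67
tool_pos: [0.5858, 0.0258, 0.2519]
tool_rot: [0.0, 0.998, 0.07, 0.0]
contact_force: [-0.1, -0.3, 1.1]
gripper_width: -0.003
```

```bash
python3 - <<'E'
from h import *
s=manip.state(); print(s["tool_pos"],s["contact_force"])
for c in("scene","top"): snap(c); find("door_edge",c)
go([.5938,-.0013,.245]);go([.5992,-.0217,.245])
E
```

```text
[0.5858491  0.0258038  0.25186905] [-0.06005737 -0.2880065   1.10796711]
scene tip door_edge 0.89 [0.6603 0.0098 0.1267]
top tip door_edge 0.23 [ 0.4958 -0.0835  0.1168]
go [ 4.9 28.9  6.5] twist 0 dist 30 psi 7.98 q6 1.35 t 13.8667
go [ 7.4 49.8  6.5] twist 0 dist 51 psi 7.98 q6 1.35 t 13.8667
```

Call:
play_rows:
  increments:
    - {"offset":[2,5,0],"twist":0,"grip":0}
    - {"offset":[3,9,0],"twist":0,"grip":0}
    - {"offset":[4,13,0],"twist":0,"grip":0}
    - {"offset":[4,17,0],"twist":0,"grip":0}
    - {"offset":[5,20,0],"twist":0,"grip":0}

```text
time: 14.28
tool_pos: [0.5927, 0.0081, 0.2519]
tool_rot: [-0.0, 0.998, 0.07, -0.0]
contact_force: [-0.3, -0.5, -0.5]
gripper_width: -0.0
```

Call:
play_rows:
  increments:
    - {"offset":[0,3,0],"twist":0,"grip":0}
    - {"offset":[0,5,0],"twist":0,"grip":0}
    - {"offset":[0,7,0],"twist":0,"grip":0}
    - {"offset":[0,9,0],"twist":0,"grip":0}
    - {"offset":[0,10,0],"twist":0,"grip":0}

```text
time: 14.7
tool_pos: [0.5937, 0.0025, 0.252]
tool_rot: [-0.007, 0.998, 0.07, -0.001]
contact_force: [-4.3, 29.9, 6.1]
gripper_width: -0.001
```

30 N, well above the catch's force, so the door is either at its stop or blocked. Backing off and measuring.

Call:
play_rows:
  increments:
    - {"offset":[0,-4,0],"twist":0,"grip":0}
    - {"offset":[0,-10,0],"twist":0,"grip":0}
    - {"offset":[0,-25,0],"twist":0,"grip":0}
    - {"offset":[0,-40,0],"twist":0,"grip":0}
    - {"offset":[0,-40,0],"twist":0,"grip":0}

```text
time: 15.12
tool_pos: [0.588, 0.0396, 0.2513]
tool_rot: [-0.0, 0.997, 0.071, -0.0]
contact_force: [0.8, 0.1, 0.4]
gripper_width: 0.002
```

```bash
python3 - <<'E'
from h import *
H=np.array([.4315,-.0555])
ims=[]
for c in("scene","top","wrist"):
    cal=manip.get_calibration(c); im=snap(c,"d_%s.png"%c); ims.append(im)
    find("door_edge",c);find("door_hinge",c);find("basket_lip",c,n=5);find("gauge_stand",c)
    P=np.array([[.6692,-.0221,.126],[.4315,-.0555,.126]])  # edge if shut at yaw 8
    T=np.array(cal["T"]); p=(P-T[:3,3])@T[:3,:3]
    print("shut edge px",c,(proj(cal,P) if c=="wrist" else p[:,:2]/p[:,2:]*cal["fx"]+[cal["cx"],cal["cy"]]).round(1))
s=manip.state(); print(s["tool_pos"],s["contact_force"],s["time"])
a=cv2.resize(ims[0][100:290,40:270],(400,330),interpolation=cv2.INTER_CUBIC)
w=cv2.resize(ims[2],(400,300)); b=cv2.resize(ims[1][70:230,230:430],(390,330),interpolation=cv2.INTER_CUBIC)
o=np.zeros((600,790,3),np.uint8); o[:330,:400]=a; o[:330,400:]=b
o[330:,:]=cv2.resize(ims[2][0:140,80:480],(790,270),interpolation=cv2.INTER_CUBIC)
cv2.imwrite("pics/d.png",o)
E
```

```text
scene tip door_edge 0.92 [ 0.6661 -0.0214  0.1265]
scene tip basket_lip 0.83 [0.2066 0.3265 0.0608]
scene tip basket_lip 0.79 [0.4551 0.4991 0.0577]
scene tip basket_lip 0.78 [0.3852 0.2325 0.0605]
scene tip basket_lip 0.57 [0.515  0.3942 0.0632]
scene tip gauge_stand 0.85 [0.6453 0.1526 0.0023]
shut edge px scene [[129.3 226.9]
 [177.3 139.1]]
top tip door_hinge 0.35 [ 0.6235 -0.0986  0.0046]
top tip basket_lip 0.91 [0.1988 0.3208 0.0606]
top tip basket_lip 0.89 [0.4533 0.493  0.0598]
top tip basket_lip 0.82 [0.3747 0.2267 0.0614]
top tip basket_lip 0.78 [0.5117 0.3925 0.0618]
top tip basket_lip 0.47 [ 0.4966 -0.0737  0.0831]
top tip gauge_stand 0.78 [ 0.6437  0.1518 -0.0039]
shut edge px top [[336.7 108.8]
 [348.9 201.3]]
wrist tip door_edge 0.76 [ 0.6687 -0.019   0.1212]
wrist tip door_edge 0.37 [0.6469 0.1616 0.005 ]
wrist tip basket_lip 0.76 [0.3879 0.2277 0.0604]
wrist tip gauge_stand 0.59 [0.6456 0.1574 0.0034]
shut edge px wrist [[446.3 122.6]
 [345.2 450.1]]
[0.58857633 0.03754494 0.2517362 ] [-0.62652885  0.34462089 -0.15822983] 15.8667
```

View pics/d.png

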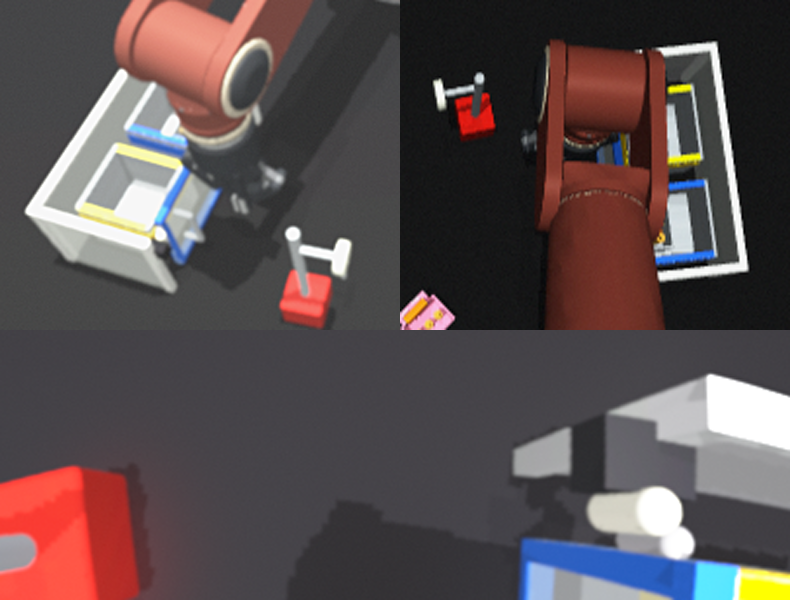

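The door edge measures (0.666–0.669, −0.020), where a shut door puts it at (0.669, −0.022). If the catch had held it, it would rest about 12 mm further out. Retracting and doing a final numeric check.

Call:
play_rows:
  increments:
    - {"offset":[0,0,-35],"twist":0,"grip":0}
    - {"offset":[0,0,-70],"twist":0,"grip":0}
    - {"offset":[0,0,-105],"twist":0,"grip":0}
    - {"offset":[0,0,-140],"twist":0,"grip":0}
    - {"offset":[0,0,-150],"twist":0,"grip":0}

```text
time: 16.28
tool_pos: [0.5896, 0.0376, 0.4092]
tool_rot: [0.001, 0.998, 0.07, 0.005]
contact_force: [0.9, 0.3, 1.3]
gripper_width: -0.003
```

Call:
play_rows:
  increments:
    - {"offset":[-35,-15,0],"twist":0,"grip":0}
    - {"offset":[-70,-30,0],"twist":0,"grip":0}
    - {"offset":[-105,-45,0],"twist":0,"grip":0}
    - {"offset":[-140,-60,0],"twist":0,"grip":0}
    - {"offset":[-140,-60,0],"twist":0,"grip":0}

```text
time: 16.7
tool_pos: [0.4367, 0.0788, 0.3996]
tool_rot: [-0.0, 0.997, 0.071, -0.002]
contact_force: [-0.2, 0.1, -0.0]
gripper_width: -0.0
```

```bash
python3 - <<'E'
from h import *
for c in("scene","top","wrist"):
    snap(c,"f_%s.png"%c)
    for q in ("door_edge","door_hinge","gauge_stand","solvent_bottle","oil_can"): find(q,c,n=1)
    for q in ("basket","basket_lip","basket_grip"): find(q,c,n=6)
# blue door top-edge line in top view -> heading vs tank heading
cal=manip.get_calibration("wrist"); im=cv2.imread("pics/f_wrist.png")
cal0=cal; P=[[.6692,-.0221,.126],[.4315,-.0555,.126]]; print(proj(cal0,P))
s=manip.state(); print(s["tool_pos"],s["contact_force"],s["time"])
E
```

```text
scene tip door_edge 0.97 [ 0.6656 -0.0177  0.1283]
scene tip door_hinge 0.76 [ 0.4319 -0.0589  0.07  ]
scene tip gauge_stand 0.72 [6.456e-01 1.515e-01 5.000e-04]
scene tip solvent_bottle 0.72 [ 0.5218  0.2959 -0.001 ]
scene tip oil_can 0.83 [ 0.3436  0.3952 -0.0024]
scene tip basket 0.98 [ 0.5384  0.402  -0.0012]
scene tip basket 0.92 [ 0.363   0.207  -0.0026]
scene tip basket 0.84 [ 0.4856  0.5106 -0.0056]
scene tip basket 0.83 [0.2185 0.2965 0.0007]
scene tip basket 0.64 [ 0.4985 -0.0958  0.0235]
scene tip basket 0.21 [ 0.4963 -0.0752  0.0848]
scene tip basket_lip 0.95 [ 0.4956 -0.0736  0.0869]
scene tip basket_lip 0.9 [0.3829 0.23   0.0584]
scene tip basket_lip 0.6 [0.2059 0.326  0.0618]
scene tip basket_lip 0.58 [0.4514 0.4951 0.0576]
scene tip basket_lip 0.57 [0.5153 0.3934 0.0629]
scene tip basket_lip 0.23 [ 0.6284 -0.1046  0.0007]
scene tip basket_grip 0.8 [0.2073 0.3202 0.0952]
scene tip basket_grip 0.75 [0.3799 0.2258 0.0928]
scene tip basket_grip 0.68 [ 0.496  -0.0841  0.1184]
scene tip basket_grip 0.64 [0.4645 0.5059 0.0855]
scene tip basket_grip 0.57 [0.5221 0.3933 0.0893
[... 1089 characters left out ...]
.94 [0.3597 0.2146 0.001 ]
wrist tip basket 0.75 [ 0.4978 -0.0965  0.0247]
wrist tip basket 0.74 [0.2199 0.3043 0.0025]
wrist tip basket 0.59 [0.5362 0.4053 0.0006]
wrist tip basket_lip 0.9 [ 0.4928 -0.0726  0.0851]
wrist tip basket_lip 0.81 [0.3856 0.229  0.0601]
wrist tip basket_lip 0.7 [0.5157 0.3954 0.0655]
wrist tip basket_lip 0.61 [0.2044 0.3281 0.0599]
wrist tip basket_grip 0.91 [ 0.4948 -0.0829  0.1146]
wrist tip basket_grip 0.7 [0.2047 0.3198 0.0923]
wrist tip basket_grip 0.65 [0.3748 0.2278 0.0896]
wrist tip basket_grip 0.6 [0.5195 0.3962 0.0889]
[[399.26583687 -33.31790075]
 [391.40141009 217.51596488]]
[0.44153769 0.07749299 0.40176102] [ 0.34641407 -0.19281299 -0.95779146] 18.05
```

```bash
python3 -c "
from plant import manip
print(manip.job_done())"
```

```text
the job is handed in; nothing more can be done
None
```

The grey basket now hangs on the rinse tank's door-side rim, released and upright, and the splash guard's door is pushed shut. The job was handed in at about 18 s of the 61 s allowed, with the arm clear of everything.

- **Basket:** the last checks put its lip at z ≈ 0.085 on the rim and its underside at z ≈ 0.025, which is the expected hung height. The wash tank is empty. The top camera's last reading of the lip was off (z 0.116), but at a low score of 0.2. The scene and wrist cameras agreed with each other.
- **Door:** its free edge measured about (0.667, −0.021), and a shut door should be at (0.669, −0.022). I did not see or hear the catch snap. I take it as passed because the push reached a firm stop at 30 N, far above the 6 N or so the catch needs, and because the edge then stayed at the shut position. The edge readings scatter by about 3 mm, roughly 1°.
- **Other objects:** the bottle, can, gauge stand and pink baskets are where they were at the start, within the roughly 4 mm detector noise (one wrist reading of the bottle was about 10 mm off; the scene and top cameras put it in place).

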